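Slide back the cover and shut the red stopcock

ROBOT

A 7-joint arm with a two-finger parallel gripper is mounted at the origin on a cart in front of the work surface, level with it; the furniture and walls round the work are solid. World frame = base frame: x ahead of the robot, y to its left, z up, the work surface at z = 0. Lengths are in mm, angles in rad, forces in N, time in s.
With the tool pointing down it reaches from about 400 to 900 mm from the base axis. Payload 5.6 kg.
Tool frame: the origin (TCP) lies midway between the tips of the shut fingers; the grasp point (between the pads) lies 19 mm behind it; z points along the fingers, y is the line along which they close (so a half turn about z gives the same grasp; the last joint's range is limited). The gripper opens to 92 mm and grips with 3 to 60 N. Pads are 20 mm wide; open, the fingers measure 128 mm over their backs; the gripper's body (75 mm by 189 mm) begins 69 mm behind the grasp point.
Start: joints at [1.226, 0.468, -0.012, 1.603, 0.006, 1.071, -0.056], TCP at [193.164, -620.642, 214.592] pointing down, gripper open.
Joint ranges: [-2.53, 2.53], [-0.31, 2.02], [-1.57, 1.55], [0.28, 2.44], [-1.29, 4.43], [0.15, 1.84], [-2.92, 2.92]. Speed limits (rad/s): [2.57, 2.57, 3.14, 3.14, 3.14, 3.14, 3.14].

INTERFACE

Orientations are given as a rotation vector (axis times angle).
In Python, from cell import robot, grip, kin, viewer gives the robot as it stands. Calls block until the motion is done:
- robot.movep(position, orientation): joint-space move of the TCP to a pose.
- robot.servo_line(position, feed=150, rotation=None): straight line of the TCP; rotation=None keeps the orientation; feed is the mean speed in mm/s.
- robot.goto_joints(angles): joint-space move.
- grip(opening, newtons=None): opening from 0.0 (shut) to 1.0 (fully open); newtons is the grip in N (None keeps the last); returns when the fingers have stopped.
- robot.hold(seconds).
- kin.ik(position, orientation): joint angles nearest the present ones, or None.
- robot.observe(): the state.
- viewer.read_camera(name): name is "scene" or "top"; returns the picture (400x640x3 uint8, red, green, blue); there is no depth.
- viewer.camera_info(name): a dict with "camera_matrix" (3x3 intrinsics, pixels), "R" (3x3) and "t" (3): a world point X has camera coordinates R X + t. Camera axes: x right, y down, z forward; pixel columns grow to the right and rows downward; lengths in mm; the calibration is good to about 2 mm. A picture is of the moment at which its call begins. camera_info takes no time and is no camera call.
A pose or a line that the arm cannot do raises robot.IKError and nothing moves.
- robot.job_done(): hands the job in, once; it reports no verdict.
Trained networks look in the newest picture that a camera, given by its name, has taken for a name from the list of things; names that differ only in an ending like _2 or _b are one class to them, and where a whole thing is asked for, a point or a joint stands for the part that bears it (a point fixed in the world has none). Each returns a list of dicts, best first, with "confidence" (0 to 1); they miss things now and then, are a little off and sometimes report something else, mostly with a low value. They report only what shows in the picture. A call takes as long as a camera call.
- viewer.silhouettes(name, camera): "mask" (400x640 bool, what is visible of it).
- viewer.pinpoint(name, camera): "at" ([x, y, z] in mm, in the coordinates of the camera as it stood for that picture, good to about 4 mm: a listed point, or the origin of a listed thing).
The state is a dict: "t": time; "joints": joint angles; "joint_velocities": joint speeds; "joint_torque": joint torques, N m; "tcp_pos": TCP position; "tcp_rot": TCP orientation; "contact_force": force on the tool from outside, world axes, zero at the start; "wrist_torque": the same for the moment, N m; "grip_width": opening from 0.0 (shut) to 1.0 (fully open).
Only numpy, scipy, OpenCV 4.12 (cv2) and the standard library are available. Lean on these libraries where they do the work, as an engineer would, in place of code of your own. Each camera call takes 0.05 s, during which the arm holds its last target. There are 200 camera calls.

TASK

With the fingertips only, push the metal cover of the grey stopcock box back along its guides (away from the robot) until the valve bay under it is fully open, then push the red stopcock lever in the bay sideways, clockwise seen from above, until it is fully shut, crosswise to its pipe. Push gently; do not grip or lift anything, do not move the blue lever or the things standing round the box, and leave the cover open and lying flat.

Things in the scene. Friction and masses are not known exactly. Their poses are not given: they have to be found in the camera images.
- stopcock_box: grey box fixed to the table, 70 mm high, yaw within 0.35 rad. Origin on the table; x to its rear (away from the robot), y to its left. Spans x -140 to 182, y -162 to 162 mm. Open valve bay at x -115 to 10, y -135 to 135 mm, floor z 10 mm; behind it a flat deck, z 70 mm, for the cover. Guide strips at both sides and a rear stop (face at x 174 mm), tops at z 80 mm. Nothing else in the bay but the two valves.
- cover: loose aluminium plate 145 x 300 x 6 mm, about 0.45 kg, resting on the box (underside z 70 mm) between the guides with 3.5 mm side play; slides with a few newtons. Origin: centre of underside, axes as the box's. Starts at box x -58 to -36 mm; bay fully open at box x 83 mm, rear stop met at 101 mm.
- rib_face (a point): middle of the front face (towards the robot) of the cover's black push rib, 19 mm above the cover's underside. The rib stands upright on the cover, 14 mm thick in x, 130 mm long in y; its face is 18 mm behind the cover's origin, its top 32 mm above the cover's underside (102 mm above the table).
- red_pivot (a point): point on the upright turning axis of the red lever, at the height of the middle of the lever (50 mm above the table). Red lies at box (-30, +55) or (-30, -55) mm and blue at the other; which is which changes.
- red_tip (a point): on the red lever, on its centre line, 60 mm from the turning axis and 2 mm short of its end, at mid-height (50 mm above the table)
- red_lever (a joint): red lever, a bar 16 mm wide, 20 mm high (z 40 to 60 mm), reaching 62 mm from its upright axis. 0 = open, along the pipe to the box's front (-x); starts at 0 to 0.35. Grows clockwise seen from above, its end swinging to box +y; 1.57 rad = shut, pointing to box +y; stop at 1.65. Stiff (0.12 N m, about 3 N at 45 mm), stays where left.
- blue_tip (a point): same point on the blue lever, which is like the red one and also starts at 0 to 0.35 rad; to be left alone
- jar: loose clear screw-top jar of graded stone, 51 mm across, 72 mm high, standing left of the box; origin at the centre of its underside
- small_core: loose small speckled asphalt core, 50 mm across, 49 mm high, standing left of the box; origin at the centre of its underside
- tin: loose closed light-grey tin, 66 mm across, 44 mm high, right of the box; origin at the centre of its underside
- crayon_box: loose yellow crayon box 50 x 85 x 22 mm, right of the box; origin at the centre of its underside
- black_marker: loose marker with a black cap, 135 mm long, 18 mm high, lying on the table to the front right; origin at the centre of its underside
- red_valve: brass body of the red-levered stopcock with its lever, its brass pipe along box x (axis 20 mm above the table, largest radius 14 mm), fixed in the bay; origin on the table under the lever's turning axis, axes as the box's

How it is judged (in metres and radians):
On the way, in this order (a step that is already met when the one before it is completed fails the run):
1. the cover is pushed back off the valve bay (x of cover in the frame of stopcock_box above 0.062 m), for 0.2 s.
2. the red lever is pushed shut (value of joint red_lever above 1.42 rad), for 0.2 s.
At the end, for the whole second after the job is handed in: Red lever at 1.42 rad or more (within 9 degrees of crosswise); cover flat and still on the box, its origin at least 62 mm behind the box's origin (bay open to within about 20 mm); blue lever's end within 12 mm, loose bystanders within 20 mm of their starts (value of joint red_lever between 1.42 and 1.72 rad and x of cover in the frame of stopcock_box above 0.062 m and angle between cover's own z axis and vertical below 0.05 rad and z of cover in the frame of stopcock_box between 0.065 and 0.075 m and distance of blue_tip from where it was at the start of the episode below 0.012 m and linear speed of cover below 0.01 m/s and not (distance of any of jar, small_core, tin, crayon_box, black_marker from where it was at the start of the episode above 0.02 m)); the robot touches nothing.
It fails at once if the cover is lifted or tipped (z of cover in the frame of stopcock_box above 0.082 m or angle between cover's own z axis and vertical above 0.12 rad).
It fails at once if the cover is gripped or pushed hard (over 40 N) (contact force between the fingers and cover above 40 N).
It fails at once if the red valve is gripped or pushed hard (over 40 N) (contact force between the fingers and red_valve above 40 N).
It fails at once if the blue lever is moved (distance of blue_tip from where it was at the start of the episode above 0.012 m).
It fails at once if a bystander is pushed, lifted or carried off (distance of any of jar, small_core, tin, crayon_box, black_marker from where it was at the start of the episode above 0.02 m).
It also fails if it takes over 48 s, if anything falls off the work surface, if the arm or the gripper's body presses on something with over 40 N, if the wrist force passes 120 N, or if a joint passes its speed limit or range.

## Working session

There is one attempt and no reset: what is moved stays moved. The work goes in short steps, each a Python script; the robot and the scene stay as the last script left them, time stands still between calls to the robot, and variables do not carry over. Pictures are saved under pics/ and viewed, on a budget of 10 in all, crops included, one or two more only if the job needs it, and the job is handed in when it is done.

```bash
ls; mkdir -p pics
cat > h.py <<'E'
import numpy as np, cv2
from cell import robot, grip, kin, viewer
def pin(n,c):
    i=viewer.camera_info(c); R=np.array(i["R"]);t=np.array(i["t"])
    return [(np.round(R.T@(np.array(d["at"])-t),1),round(d["confidence"],2)) for d in viewer.pinpoint(n,c)[:2]]
def snap(c,f):
    im=viewer.read_camera(c); cv2.imwrite("pics/"+f,im[:,:,::-1]); return im
E
python3 - <<'E'
from h import *
s=robot.observe(); print(s["t"],s["tcp_pos"],s["tcp_rot"],s["grip_width"])
for c in ("top","scene"):
    snap(c,c+"0.png"); print(c,viewer.camera_info(c))
    for n in "stopcock_box cover rib_face red_pivot red_tip blue_tip jar small_core tin crayon_box black_marker".split(): print(n,pin(n,c))
print(robot.observe()["t"])
E
```

```text
pics
0.0 [ 192.93825655 -620.09839915  213.64299543] [-3.10420129e+00 -4.71887501e-01  6.51623638e-04] 1.0020584163266253
top {'camera_matrix': array([[497.29709466,   0.        , 324.67908636],
       [  0.        , 497.29709466, 207.57903758],
       [  0.        ,   0.        ,   1.        ]]), 'R': array([[-0.01967376, -0.99980529,  0.00152648],
       [-0.98489738,  0.01911768, -0.1720804 ],
       [ 0.17201771, -0.00488889, -0.98508173]]), 't': array([ -32.85317315,  514.24624526, 1480.85056368])}
stopcock_box [(array([578.7,  79. ,  -3.2]), 0.82)]
cover [(array([519.8,  78.1,  68.8]), 0.81), (array([584.4, 311.3,   0.7]), 0.67)]
rib_face [(array([535.3,  70. ,  86.2]), 0.79)]
red_pivot []
red_tip []
blue_tip []
jar [(array([471.1, 341.3,  -2.6]), 0.84)]
small_core [(array([585.7, 310.9,   1.4]), 0.75), (array([535.7,  68.8,  90.3]), 0.39)]
tin []
crayon_box [(array([ 593.5, -161.6,   -3.7]), 0.67)]
black_marker [(array([ 361.5, -411. ,   -1.5]), 0.76)]
scene {'camera_matrix': array([[504.66885894,   0.        , 320.11443302],
       [  0.        , 504.66885894, 205.8442283 ],
       [  0.        ,   0.        ,   1.        ]]), 'R': array([[ 0.86194419, -0.50675551,  0.01584528],
       [-0.30927492, -0.55029882, -0.77557735],
       [ 0.40174773,  0.66360384, -0.63105364]]), 't': array([-458.61002119,  192.23878075, 1642.10047784])}
stopcock_box [(array([ 5.788e+02,  7.050e+01, -5.000e-01]), 0.61)]
cover [(array([521.8,  76.7,  69.7]), 0.5)]
rib_face [(array([543.4,  75. ,  89.9]), 0.64)]
red_pivot []
red_tip []
blue_tip []
jar [(array([ 5.80e+02,  7.53e+01, -5.00e-01]), 0.45)]
small_core [(array([521.1,  75. ,  66.1]), 0.72)]
tin []
crayon_box [(array([ 601.9, -158.4,    2.2]), 0.56)]
black_marker [(array([ 368.2, -409.8,    1.5]), 0.66)]
1.2
```

View pics/top0.png

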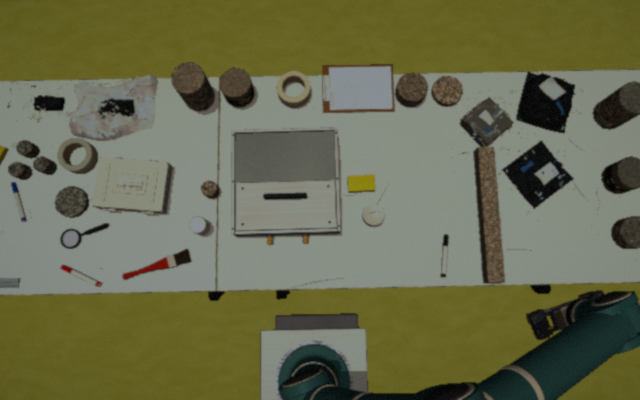

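Run:
```python
from h import *
# rib dark blob fit in top image -> yaw, intersect pixels with rib top z=102; cover silhouette on z=76
i=viewer.camera_info("top"); K,R,t=[np.array(i[k]) for k in("camera_matrix","R","t")]
def back(uv,z):
    uv=np.array(uv,float); C=-R.T@t; d=(R.T@np.linalg.inv(K)@np.c_[uv,np.ones(len(uv))].T).T
    return C+d*((z-C[2])/d[:,2])[:,None]
for n,z in(("stopcock_box",70),("cover",76)):
    for d in viewer.silhouettes(n,"top")[:1]:
        m=d["mask"].astype(np.uint8); c=max(cv2.findContours(m,0,2)[0],key=cv2.contourArea)[:,0]
        p=back(c,z)[:,:2].astype(np.float32); r=cv2.minAreaRect(p); print(n,d["confidence"],r)
```

```text
stopcock_box 0.76 ((582.3871459960938, 76.53418731689453), (328.40887451171875, 360.36993408203125), 89.95439147949219)
cover 0.85 ((518.9998779296875, 75.85001373291016), (303.64581298828125, 148.79954528808594), 89.72016143798828)
```

The top view shows the box at px (233–340, 130–235), nearly square to the world. The rib is at (264–307, 196), with jar, core, tin and crayon box clear at the sides. Next I'll get the yaw from the rib and go in front of it.

```bash
cat >> h.py <<'E'
from scipy.spatial.transform import Rotation as Ro
def down(a): return (Ro.from_euler("z",a)*Ro.from_euler("x",np.pi)).as_rotvec()
def back(uv,z,c="top"):
    i=viewer.camera_info(c); K,R,t=[np.array(i[k]) for k in("camera_matrix","R","t")]
    uv=np.array(uv,float); C=-R.T@t; d=(R.T@np.linalg.inv(K)@np.c_[uv,np.ones(len(uv))].T).T
    return C+d*((z-C[2])/d[:,2])[:,None]
E
python3 - <<'E'
from h import *
im=cv2.imread("pics/top0.png"); g=im.max(2)
m=np.zeros_like(g); m[188:204,255:315]=(g[188:204,255:315]<90)
v,u=np.nonzero(m); p=back(np.c_[u,v],95)[:,:2]
c=p.mean(0); w=np.linalg.svd(p-c)[2][0]; w*=np.sign(w[1]); yaw=np.arctan2(-w[0],w[1])
print("rib",c,yaw,np.ptp(p,axis=0),len(p))
# box rear/left/right edges of deck: grey area between rows 130-180
d=np.array([[u,np.argmax(np.abs(np.diff(g[175:190,u].astype(int))))+175.5] for u in range(245,332,4)])
q=back(d,73); k=np.polyfit(q[:,1],q[:,0],1); print("cover rear edge slope yaw",-np.arctan(k[0]),"x at y=76",np.polyval(k,76))
for a in(yaw,yaw+np.pi,yaw-np.pi):
    for P in([505,75,200],[505,75,87],[670,75,87],[545,110,48]): print(round(a,2),P,np.round(kin.ik(P,down(a)),2) if kin.ik(P,down(a)) is not None else None)
E
```

```text
rib [542.00110661  75.28165123] -0.0029363587979138813 [ 19.81806606 128.02831867] 285
cover rear edge slope yaw 0.008883736062355605 x at y=76 591.5254773750138
-0.0 [505, 75, 200] [ 0.38  0.34 -0.71  1.92  0.27  0.97 -2.03]
-0.0 [505, 75, 87] [ 0.24  0.49 -0.55  2.01  0.37  0.74 -2.11]
-0.0 [670, 75, 87] [ 0.11  0.69 -0.4   1.61  0.32  0.91 -1.97]
-0.0 [545, 110, 48] [ 0.09  0.59 -0.45  1.92  0.38  0.71 -2.16]
3.14 [505, 75, 200] [ 0.68  0.52 -1.15  1.9   0.54  1.07  0.88]
3.14 [505, 75, 87] [ 0.47  0.6  -0.87  2.    0.62  0.83  0.82]
3.14 [670, 75, 87] [ 0.42  0.87 -0.92  1.58  0.76  1.08  0.87]
3.14 [545, 110, 48] [ 0.24  0.65 -0.65  1.91  0.56  0.76  0.84]
-3.14 [505, 75, 200] [ 0.68  0.52 -1.15  1.9   0.54  1.07  0.88]
-3.14 [505, 75, 87] [ 0.47  0.6  -0.87  2.    0.62  0.83  0.82]
-3.14 [670, 75, 87] [ 0.42  0.87 -0.92  1.58  0.76  1.08  0.87]
-3.14 [545, 110, 48] [ 0.24  0.65 -0.65  1.91  0.56  0.76  0.84]
```

```bash
python3 - <<'E'
from h import *
o=down(np.pi)
s=robot.observe(); robot.servo_line([s["tcp_pos"][0],s["tcp_pos"][1],300],feed=200)
robot.movep([500,75,260],o); grip(0.0,10)
robot.servo_line([500,75,130],feed=150); robot.servo_line([500,75,88],feed=80)
s=robot.observe(); print(s["t"],s["tcp_pos"],s["tcp_rot"],s["contact_force"],s["grip_width"])
snap("scene","s1.png")
E
python3 -c "
import cv2;im=cv2.imread('pics/s1.png')[80:330,130:450];cv2.imwrite('pics/s1c.png',cv2.resize(im,None,fx=2.2,fy=2.2))"
```

```text
7.6 [499.98063499  75.29882168  87.86593058] [ 6.10828805e-04 -3.14129084e+00 -4.93329473e-04] [-0.45242399 -0.553117    0.2100495 ] 0.0036327278772721183
```

View pics/s1c.png

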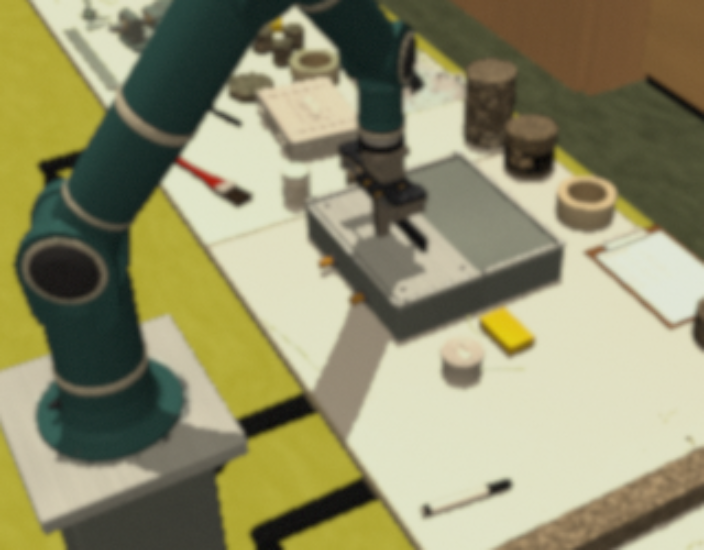

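The crop shows the shut fingers at (385,220) just in front of the rib (412,232), with the gripper's body clear of the box. I'll push in force-checked steps.

Run:
```python
from h import *
for x in [530,555,580,605,630,650,662,670]:
    robot.servo_line([x,75,88],feed=50); s=robot.observe(); f=s["contact_force"]
    print(round(s["t"],1),np.round(s["tcp_pos"],1),np.round(f,1))
    if np.linalg.norm(f)>20: print("STOP");break
p=s["tcp_pos"]; robot.servo_line([p[0]-25,75,88],feed=100); robot.servo_line([p[0]-25,75,200],feed=200)
robot.servo_line([480,-100,250],feed=250)
snap("top","t2.png")
for n in "stopcock_box cover rib_face red_pivot red_tip blue_tip red_valve".split(): print(n,pin(n,"top"))
snap("scene","s2.png")
for n in "cover rib_face red_pivot red_tip blue_tip".split(): print(n,pin(n,"scene"))
print(robot.observe()["t"])
im=cv2.imread('pics/t2.png')[110:260,210:370];cv2.imwrite('pics/t2c.png',cv2.resize(im,None,fx=4,fy=4,interpolation=cv2.INTER_CUBIC))
```

```text
8.4 [529.9  75.   87.8] [-1.1 -0.4 -0.8]
9.1 [555.7  75.1  88.2] [0.  0.3 0.3]
9.7 [580.4  75.1  88. ] [-0.7  0.2  0. ]
10.3 [605.6  74.9  88. ] [-0.8  0.  -0.3]
11.0 [630.6  75.   88. ] [0.5 0.8 0.6]
11.6 [650.7  74.9  88. ] [-0.2  0.6 -0.1]
11.9 [662.5  75.   88. ] [-0.1  0.5 -0. ]
12.2 [670.3  75.   88. ] [-0.4  0.4 -0.2]
stopcock_box [(array([575.5,  79.7,  -1.6]), 0.96)]
cover [(array([661.7,  77.7,  65.2]), 0.68), (array([488.4,  38.2,  50. ]), 0.39)]
rib_face [(array([678.7,  68.4,  86.7]), 0.7)]
red_pivot [(array([546.4,  24.9,  49.6]), 0.52), (array([584. , 312.3,   3.4]), 0.41)]
red_tip [(array([544.8,  23.3,  50.6]), 0.49), (array([487.5,  39.9,  49.1]), 0.42)]
blue_tip [(array([488.4, 138.7,  49.5]), 0.48)]
red_valve [(array([544.6,  18.8,  -3.9]), 0.68)]
cover [(array([666.1,  76.7,  71. ]), 0.8), (array([ 3.708e+02, -4.087e+02,  4.000e-01]), 0.63)]
rib_face [(array([684.9,  76.5,  90.2]), 0.58), (array([580.1,  71.9,   0.6]), 0.36)]
red_pivot [(array([551.5,  22.6,  52. ]), 0.59)]
red_tip [(array([489. ,  40.5,  48.9]), 0.65)]
blue_tip [(array([590.2, 318.3,   0.6]), 0.61), (array([485.8, 136.2,  53.3]), 0.48)]
15.1917
```

View pics/t2c.png

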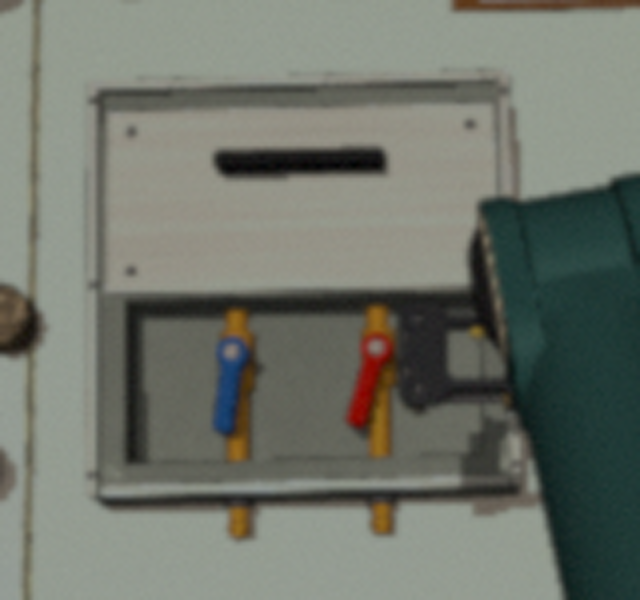

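The cover is open and flat, with its front edge at crop row 295. The red lever is on the right, pivot at crop (376,347) and tip at (355,425), about 0.27 rad. Blue is at (232,350), well away. In the world frame the red pivot is at about (548,24).

Run:
```python
from h import *
P=np.array([548.5,24.])
def pose(th,off,z,r=45):
    d=np.array([-np.cos(th),np.sin(th)]);n=np.array([np.sin(th),np.cos(th)])
    return [*(P+r*d-off*n),z], down(1.5*np.pi-th)
for th in(.2,.8,1.5): print(np.round(kin.ik(*pose(th,18,45)),2))
p,o=pose(.15,40,150); robot.movep(p,o)
p,o=pose(.15,40,45); robot.servo_line(p,feed=100)
s=robot.observe(); print(s["t"],np.round(s["tcp_pos"],1),np.round(s["contact_force"],1))
ok=True
for th in np.r_[.15,np.arange(.25,1.5,.125),1.5]:
    p,o=pose(th,18,45); robot.servo_line(p,feed=35,rotation=o); s=robot.observe(); f=s["contact_force"]
    print(round(s["t"],1),round(th,2),np.round(s["tcp_pos"],1),np.round(f,1))
    if np.linalg.norm(f)>20: print("STOP");break
p,o=pose(th,40,45); robot.servo_line(p,feed=80); p[2]=200; robot.servo_line(p,feed=200)
robot.servo_line([450,-150,260],feed=250)
snap("top","t3.png")
for n in "cover red_pivot red_tip blue_tip".split(): print(n,pin(n,"top"))
snap("scene","s3.png")
for n in "cover red_pivot red_tip blue_tip".split(): print(n,pin(n,"scene"))
print(robot.observe()["t"])
im=cv2.imread('pics/t3.png')[110:260,180:390];cv2.imwrite('pics/t3c.png',cv2.resize(im,None,fx=3.8,fy=3.8,interpolation=cv2.INTER_CUBIC))
```

```text
[ 0.68  0.76 -1.01  2.03  0.87  0.86  2.1 ]
[ 0.57  0.71 -0.92  2.02  0.79  0.82  1.51]
[ 0.44  0.69 -0.81  1.97  0.7   0.79  0.86]
17.2667 [498.5  -8.7  45.5] [0.4 0.3 0.5]
18.0 0.15 [501.3  12.9  44.9] [-0.7  0.3 -0.1]
18.3 0.25 [500.3  17.1  44.9] [ 0.  -0.9 -0.1]
18.7 0.38 [500.   23.1  44.9] [-0.3 -2.3  0.6]
19.0 0.5 [500.3  29.5  44.9] [-0.4 -2.5  0.7]
19.3 0.62 [501.3  35.7  44.9] [ 0.2 -2.4  0.1]
19.6 0.75 [503.1  41.6  44.9] [-0.3 -2.  -0.1]
20.0 0.88 [505.7  47.1  44.9] [-1.3 -1.8  0.7]
20.3 1.0 [508.9  52.3  44.9] [-1.3 -1.4 -1. ]
20.6 1.12 [512.8  57.   45. ] [-1.4 -1.1 -0.5]
20.9 1.25 [517.2  61.1  45. ] [-1.5 -1.3 -1.6]
21.3 1.38 [522.1  64.7  45. ] [-1.2 -0.9 -1.1]
21.6 1.5 [527.4  67.7  45. ] [-1.2 -0.8 -1.9]
cover [(array([663.6,  80.5,  71.3]), 0.86), (array([676.7,  72.3,  87. ]), 0.68)]
red_pivot [(array([544.6,  23.7,  51.6]), 0.75)]
red_tip [(array([543.1,  83.7,  48.7]), 0.65)]
blue_tip [(array([487.9, 136.9,  51.7]), 0.74)]
cover [(array([663.6,  77.6,  70. ]), 0.95)]
red_pivot [(array([553.7,  20.6,  50. ]), 0.5)]
red_tip [(array([577.7,  71.7,  -2.1]), 0.52), (array([544.4,  86. ,  49.1]), 0.42)]
blue_tip [(array([487. , 136.9,  54.8]), 0.45)]
24.5083
```

View pics/t3c.png

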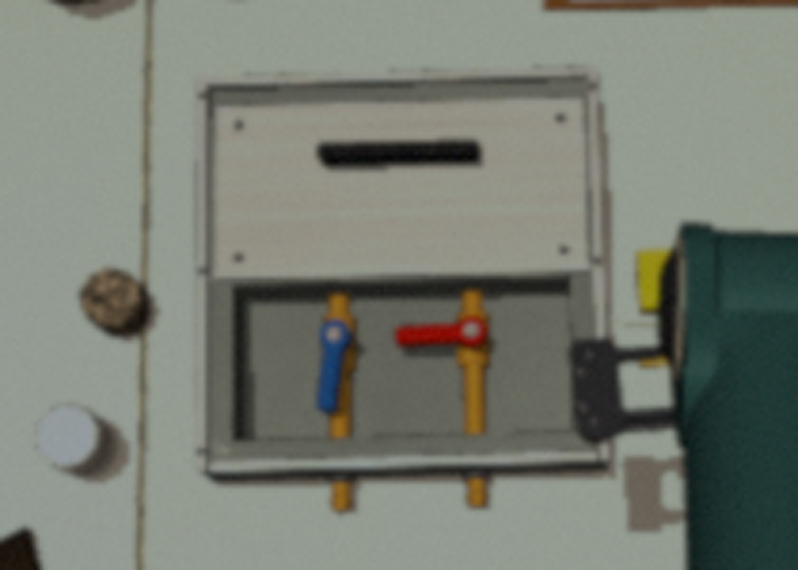

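The lever is nearly crosswise: pivot at crop (471,331), tip at (402,338), maybe 0.07–0.1 rad short. I'll measure its axis from the red pixels against the pipe and rib direction.

Run:
```python
from h import *
def ax(m,z):
    v,u=np.nonzero(m); p=back(np.c_[u,v],z)[:,:2]; c=p.mean(0); w=np.linalg.svd(p-c)[2][0]; w*=np.sign(w[1]); return np.round(c,1),len(p),round(np.arctan2(-w[0],w[1]),3)
for f in("t2.png","t3.png"):
    im=cv2.imread("pics/"+f).astype(int); b,g,r=im[:,:,0],im[:,:,1],im[:,:,2]
    box=np.zeros(r.shape,bool); box[185:230,240:330]=1
    red=box&(r>90)&(g<60)&(b<60); print(f,"red",ax(red,60))
    rb=np.zeros_like(box); rb[143:158,258:312]=1; print("rib",ax(rb&(im.max(2)<80),98))
    for nm,m in(("brass",box&(r>110)&(b<60)&(g>70)),):
        for lo,hi in((260,280),(295,315)):
            mm=m.copy(); mm[:,:lo]=0; mm[:,hi:]=0; mm[:200]=0
            v,u=np.nonzero(mm); q=back(np.c_[u,v],30); k=np.polyfit(q[:,0],q[:,1],1); print("pipe yaw",round(np.arctan(k[0]),3),len(u))
```

```text
t2.png red (array([522.3,  27. ]), 111, np.float64(1.261))
rib (array([682.9,  75. ]), 240, np.float64(0.011))
pipe yaw -0.077 21
pipe yaw -0.1 53
t3.png red (array([544.9,  43.5]), 117, np.float64(0.039))
rib (array([683. ,  74.8]), 244, np.float64(0.012))
pipe yaw -0.077 21
pipe yaw 0.027 110
```

Estimates put the lever at about 1.50–1.54 rad, against the 1.42 limit. There's time left, so one more small push will make the margin surer before I hand in.

Run:
```python
from h import *
P=np.array([548.5,24.])
def pose(th,off,z,r=45):
    d=np.array([-np.cos(th),np.sin(th)]);n=np.array([np.sin(th),np.cos(th)])
    return [*(P+r*d-off*n),z], down(1.5*np.pi-th)
p,o=pose(1.55,40,150); robot.movep(p,o); p[2]=45; robot.servo_line(p,feed=100)
for off in(24,20,18,):
    p,o=pose(1.55,off,45); robot.servo_line(p,feed=30); s=robot.observe(); print(off,np.round(s["tcp_pos"],1),np.round(s["contact_force"],1))
p,o=pose(1.55,40,45); robot.servo_line(p,feed=80); p[2]=200; robot.servo_line(p,feed=200)
robot.servo_line([450,-150,260],feed=250); robot.hold(.3)
im=snap("top","t4.png")
for n in "cover red_pivot red_tip blue_tip jar small_core crayon_box black_marker".split(): print(n,pin(n,"top"))
im=im.astype(int); r,g,b=im[:,:,0],im[:,:,1],im[:,:,2]; m=(r>90)&(g<60)&(b<60); m[:185]=0;m[230:]=0;m[:,:240]=0;m[:,330:]=0
v,u=np.nonzero(m); q=back(np.c_[u,v],60)[:,:2]; w=np.linalg.svd(q-q.mean(0))[2][0]; print("red axis",np.arctan(-w[0]/w[1]))
s=robot.observe();print(s["t"],s["contact_force"])
x=cv2.imread('pics/t4.png')[110:260,180:390];cv2.imwrite('pics/t4c.png',cv2.resize(x,None,fx=3.8,fy=3.8,interpolation=cv2.INTER_CUBIC))
```

```text
24 [523.4  68.5  44.9] [-0.8 -0.1  0.2]
20 [527.7  68.6  45. ] [-0.1 -0.4  0.4]
18 [529.2  68.8  44.9] [-1.5  0.9  1.3]
cover [(array([659.2,  82. ,  67.3]), 0.72), (array([469.2, 340.4,  -1.3]), 0.16)]
red_pivot [(array([545.6,  22.8,  52.7]), 0.83)]
red_tip [(array([547.9,  82.6,  50.6]), 0.64), (array([663.7,  80. ,  67.2]), 0.51)]
blue_tip [(array([489.8, 135.7,  49.7]), 0.45)]
jar [(array([4.683e+02, 3.400e+02, 3.000e-01]), 0.6), (array([ 5.849e+02,  3.120e+02, -1.000e-01]), 0.43)]
small_core [(array([582.3, 310.9,   1.6]), 0.64), (array([546.4,  24.7,  49.9]), 0.27)]
crayon_box [(array([ 597.8, -161.6,   -3.5]), 0.39)]
black_marker []
red axis -0.003003076563245019
31.0917 [-0.05748587 -0.49029057 -0.91766575]
```

View pics/t4c.png

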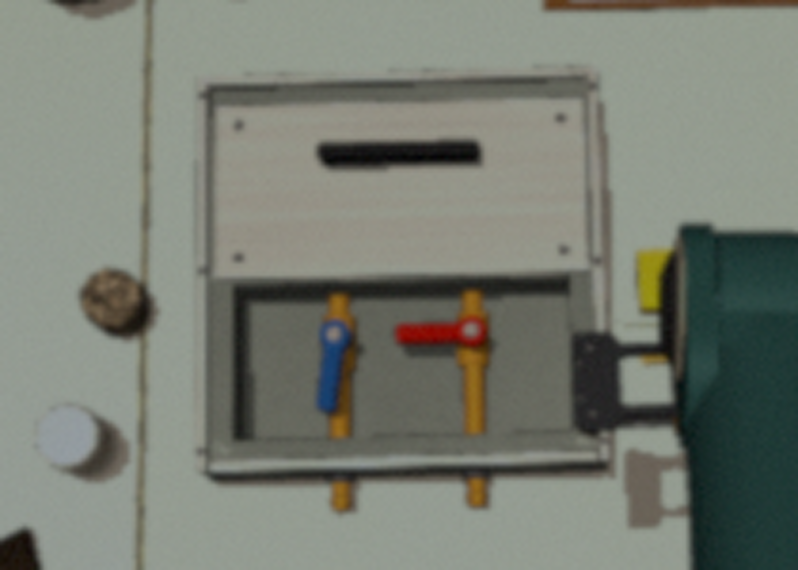

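The red lever now lies square across its pipe, from crop (471,331) to (402,334). Blue, the cover, core, jar and crayon box look unchanged, and the gripper is clear at z 260.

```bash
python3 -c "
from h import *
robot.job_done(); print(robot.observe()['t'])"
```

```text
the job is handed in; nothing more can be done
the job is handed in; nothing more can be done
```

I pushed the cover back by its rib with the shut fingertips, swung the red lever shut, gave it one small extra nudge, backed the gripper clear and handed the job in at about 31 s.

**Last checks**
- **Cover:** it lies flat and the bay is open. Its origin is about 85–87 mm behind the box's origin; the limit is 62 mm.
- **Red lever:** its axis in the top picture gives about 1.57–1.59 rad. After the first push it measured about 1.50–1.54 rad, so I added the nudge.
- **Forces:** readings on the tool stayed below about 4 N throughout.
- **Blue lever:** its tip was found within about 3 mm of where it was before the red lever was pushed, which is detector noise. The blue lever was hidden under the cover at the start, so there was no earlier position to compare with.
- **Bystanders:** the jar, core and crayon box were found within about 5 mm of their starts.

**Not confirmed or in disagreement**
- The tin was never detected by the network, and the marker was missed in the last picture. I never steered near either one, but I did not measure them at the end.
- The detected cover x varied between 659 and 666 mm across looks, which is within the detector's error.

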